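# Repack the deposit box in tray order

## Robot

A 7-joint arm with a two-finger parallel gripper is mounted at the origin on the work surface. World frame = base frame: x ahead of the robot, y to its left, z up, the work surface at z = 0. Lengths are in mm, angles in rad, forces in N, time in s.
With the tool pointing down it reaches from about 350 to 900 mm from the base axis. Payload 19.9 kg.
Tool frame: the origin (TCP) lies on the centre line of the jaws, within the pads' length; the fingertips stand 17 mm ahead of it and the grasp point (between the pads) lies 2 mm behind it; z points along the fingers, x is the direction in which the jaws open and shut, and the axes are right-handed (so a half turn about z gives the same grasp; the last joint's range is limited). The gripper opens to 85 mm and grips with 20 to 120 N. Pads are 22 mm wide; open, the fingers measure 114 mm over their backs; the gripper's body (76 mm by 85 mm) begins 54 mm behind the grasp point. The pads swing forward as they close: fully open they stand 13 mm farther back than shut.
Start: joints at [-1.308, 0.417, -0.01, 1.614, 0.005, 1.111, -0.053], TCP at [186.957, 596.364, 248.26] pointing down, gripper open.
Joint ranges: [-2.81, 2.81], [-0.39, 2.02], [-1.27, 1.25], [0.06, 2.57], [-1.19, 4.33], [0.19, 2], [-2.82, 2.82]. Speed limits (rad/s): [1.89, 1.89, 2.39, 2.39, 3.01, 3.01, 3.01].

## Interface

Orientations are given as a unit quaternion [x, y, z, w].
In Python, from rig import env, optics, boxes_of, place_of gives the robot as it stands.
- The arm moves only by the tool step_arm, never from a script. Its argument "increments" is a list of rows, each a list of 7 numbers: the turn, a rotation vector about the tool's x, y, z in degrees, then the shift along the tool's x, y, z in m, then the opening, from 0 (shut) to 1 (fully open). A call has 1 to 20 rows; each row is the pose to reach, as a shift and turn from the pose commanded when the call began, along the tool's axes at that moment; what a row does not reach only later rows make up. A row lasts 1/8 s, in which the tool goes at most 62.5 mm and 10.7 degrees, less where a joint would pass 70% of its speed; a pose out of reach is approached as far as the arm can. A call with a gripper value outside its range is refused whole. The fingers move at their own pace and stop on an object; the grip force is fixed at half the most. Time passes only in rows, so rows that repeat a pose let the fingers close. It gives the time, the measured TCP pose, the force and the opening at its end, in the units of the state.
- env.read_state(): the state, without advancing time (a new reading comes with each control period).
- optics.grab_frame(name): name is "scene" or "top" or "wrist"; returns a dict with "img" (400x640x3 uint8, red, green, blue), "intrinsics" (3x3 intrinsics, pixels), "view" (4x4, takes a point from world to camera coordinates). Camera axes: x right, y down, z forward; pixel columns grow to the right and rows downward; lengths in mm; the calibration is good to about 2 mm. A picture is of the moment at which its call begins. There is no depth.
- env.close_job(): hands the job in, once; it reports no verdict.
Trained networks look in the newest picture that a camera, given by its name, has taken for a name from the list of things; names that differ only in an ending like _2 or _b are one class to them, and where a whole thing is asked for, a point or a joint stands for the part that bears it (a point fixed in the world has none). Each returns a list of dicts, best first, with "score" (0 to 1); they miss things now and then, are a little off and sometimes report something else, mostly with a low value. They report only what shows in the picture. A call takes as long as a camera call.
- boxes_of(camera, name): "uv" ([column, row] in pixels, amid what is visible of it).
- place_of(camera, name): "uv" ([column, row] in pixels: a listed point, or the origin of a listed thing).
The state is a dict: "time": time; "joint_pos": joint angles; "dq": joint speeds; "tau": joint torques, N m; "tcp_pos": TCP position; "tool_rot": TCP orientation; "wrist_force": force on the tool from outside, world axes, zero at the start; "moment": the same for the moment, N m; "width": opening from 0.0 (shut) to 1.0 (fully open).
Only numpy, scipy, OpenCV 4.12 (cv2) and the standard library are available. Lean on these libraries where they do the work, as an engineer would, in place of code of your own. Each camera call takes 0.05 s, during which the arm holds its last target. There are 200 camera calls.

## Task

Put the four valuables from the wooden viewing tray back into the open grey deposit box, keeping their order: begin with the one at the tray's brass-pull end, which goes into the compartment next to the chrome clamp, then the next one along into the next compartment, and so on, one at a time in that sequence until the last is in the last compartment. Set each one down gently on the floor of its compartment, upright and without dropping it in, and leave the pocket watch and the loupe where they lie.

Things in the scene. Friction and masses are not known exactly. Their poses are not given: they have to be found in the camera images.
- ring_case: Red lacquered ring case with a thin brass seam, loose, 46 x 46 mm, 38 mm high. Origin at the centre of its underside, z up. About 0.09 kg.
- ingot: Silver ingot, loose, flat bar 34 mm (x) by 52 mm (y), 16 mm high. Origin at the centre of its underside, z up. About 0.27 kg.
- coin: Gold coin in a round black-rimmed capsule, loose, 44 mm diameter, 12 mm high, lying flat. Origin at the centre of its underside, z up. About 0.06 kg.
- seal: Green jade seal, loose: 30 x 30 mm base 24 mm high, then a 26 x 26 mm neck to 36 mm, with a round knob on top to 47 mm. Origin at the centre of its underside, z up. About 0.10 kg.
- tray: Wooden viewing tray, blue felt, fixed, 300 (x) by 136 mm (y). Origin at centre of underside, z up; place floor at z 6, dividers 12, rim 16 mm. Brass pull at its +x end (to x 169). Four places, 68 (x) by 124 mm (y), centred at x = +108 (first, at the pull), +36, -36, -108 mm, y = 0; one valuable in each, order varies, turned up to 0.2 rad from the tray's axes.
- box: Grey steel deposit box, fixed, 132 mm wide (y). Origin on underside below the middle of its 4 open compartments, z up; inner floor at z 4, dividers 30, walls 45 mm. At the +x end a closed hood (x 144 to 250, 51 mm high), lid folded back on it, chrome clamp (to x 254, 70 mm high). Compartments, 68 (x) by 124 mm (y), centred at x = +108 (first, next to the clamp), +36, -36, -108 mm, y = 0.
- watch: Brass pocket watch with a white dial, loose bystander, 46 mm diameter, 12 mm high, bow towards its +x to 42 mm. Origin at the centre of its underside.
- loupe: Magnifying loupe, loose bystander: lens ring 48 mm diameter, black horn handle along its +x to 95 mm, 12 mm high. Origin under the centre of the lens ring.

How it is judged:
By the outcome, as a careful person would: the job done as asked, in the order asked, and still so for the second after the job is handed in, with the robot touching nothing.
It also fails if it takes over 120 s, if anything falls off the work surface, if the arm or the gripper's body presses on something with over 40 N, if the wrist force passes 120 N, or if a joint passes its speed limit or range.

## Working session

There is one attempt and no reset: what is moved stays moved. The work goes in short steps, Python scripts to look and compute and a tool call to move; the robot and the scene stay as the last step left them, time stands still between calls to the robot, and variables do not carry over. Pictures are saved under pics/ and viewed, about 12 in all and at most 16, crops included, and the job is handed in when it is done.

Besides the shell and the picture viewer there is one more tool, called by a JSON object that holds its "method" and its "body". step_arm: Moves the arm, as the interface text tells. Its arguments: {"type":"object","properties":{"increments":{"type":"array","items":{"type":"array","items":{"type":"number"}}}},"required":["increments"]}

```bash
ls; mkdir -p pics; python3 - <<'E'
from rig import env, optics, boxes_of, place_of
import cv2
print(env.read_state())
for c in ["scene","top"]:
    f=optics.grab_frame(c); cv2.imwrite(f"pics/{c}0.png",f["img"][:,:,::-1])
    print(c,f["intrinsics"],f["view"])
    for n in "ring_case ingot coin seal tray box watch loupe".split():
        print(n,[([round(float(v)) for v in d["uv"]],round(float(d["score"]),2)) for d in place_of(c,n)[:3]],[([round(float(v)) for v in d["uv"]],round(float(d["score"]),2)) for d in boxes_of(c,n)[:3]])
E
```

```text
pics
{'time': 0.0, 'joint_pos': array([-1.30851006,  0.41798209, -0.01029536,  1.61415391,  0.00470989,
        1.11069576, -0.0530086 ]), 'dq': array([-7.06859621e-04, -3.36014060e-04,  2.73873057e-04,  1.53570528e-03,
        9.66802797e-05,  1.33612199e-04,  2.78491176e-04]), 'tau': array([ 9.84697363e-04, -8.64457440e+01,  6.79256357e-01, -4.34912682e+01,
        1.91833160e-02,  7.03231548e-03,  9.96010613e-05]), 'tcp_pos': array([186.87982864, 596.07493887, 247.66374782]), 'tool_rot': array([ 8.05958327e-01,  5.91971964e-01, -4.57701189e-04,  4.00000656e-04]), 'wrist_force': array([ 0.34201965,  0.22028639, -0.36594371]), 'moment': array([-0.00067353,  0.00904221,  0.03364089]), 'width': 0.9980339557559363}
scene [[388.47966191   0.         320.5472507 ]
 [  0.         388.47966191 202.80443375]
 [  0.           0.           1.        ]] [[-2.56320568e-02  9.99656240e-01  5.51354610e-03  1.54396988e+01]
 [ 7.09403670e-01  2.20751177e-02 -7.04456615e-01 -3.28622742e+02]
 [-7.04336163e-01 -1.41453421e-02 -7.09725636e-01  1.27576631e+03]
 [ 0.00000000e+00  0.00000000e+00  0.000000
[... 510 characters left out ...]
597]
 [  0.           0.           1.        ]] [[-2.28402560e-02 -9.99713843e-01 -7.11017437e-03  9.38107139e+00]
 [-9.92878418e-01  2.35147113e-02 -1.16788296e-01  4.93211051e+02]
 [ 1.16922070e-01  4.39206409e-03 -9.93131381e-01  8.20956007e+02]
 [ 0.00000000e+00  0.00000000e+00  0.00000000e+00  1.00000000e+00]]
ring_case [([366, 180], 0.95)] [([365, 180], 0.87)]
ingot [([432, 181], 0.7)] [([435, 180], 0.79)]
coin [([400, 175], 0.58)] [([401, 178], 0.66)]
seal [([464, 188], 0.59)] [([468, 186], 0.83)]
tray [] []
box [([202, 208], 0.84)] [([191, 183], 0.64)]
watch [([322, 220], 0.86)] [([366, 177], 0.71), ([322, 221], 0.54), ([435, 180], 0.5)]
loupe [([317, 187], 0.8)] [([316, 184], 0.82)]
```

View pics/scene0.png

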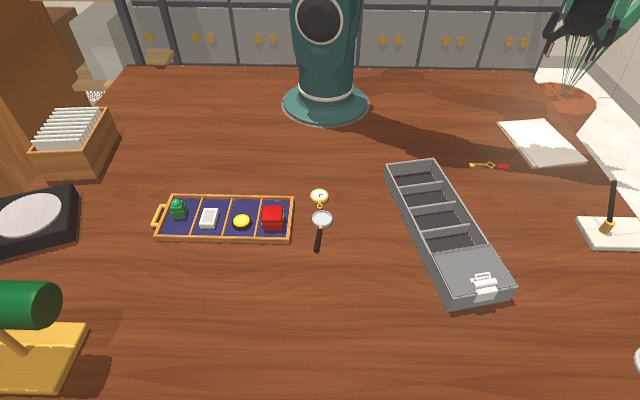

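View pics/top0.png

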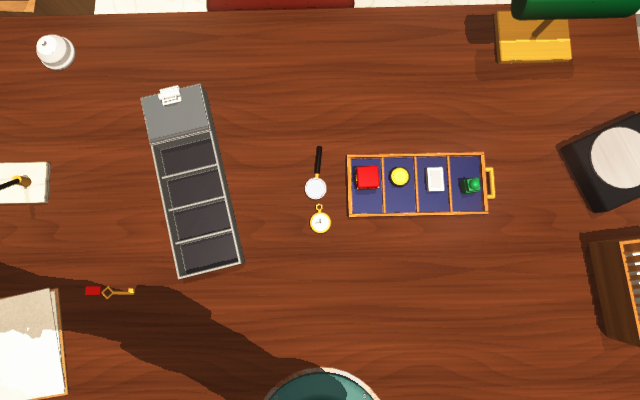

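```bash
cat > h.py <<'E'
from rig import env, optics, boxes_of, place_of
import numpy as np, cv2
from scipy.optimize import least_squares
def proj(f,P):
    P=np.atleast_2d(P); c=P@f["view"][:3,:3].T+f["view"][:3,3]; u=c@f["intrinsics"].T
    return u[:,:2]/u[:,2:]
def ray(f,uv,z):
    R,t=f["view"][:3,:3],f["view"][:3,3]; o=-R.T@t
    d=R.T@np.linalg.solve(f["intrinsics"],[*uv,1.]); return o+d*(z-o[2])/d[2]
def place(p,L):
    L=np.atleast_2d(L).astype(float); c,s=np.cos(p[2]),np.sin(p[2])
    return np.c_[p[0]+c*L[:,0]-s*L[:,1],p[1]+s*L[:,0]+c*L[:,1],L[:,2]]
def fit(obs,p0):  # obs: [(frame, local pts, uv)]
    r=least_squares(lambda p:np.concatenate([(proj(f,place(p,L))-uv).ravel() for f,L,uv in obs]),p0,x_scale=[10,10,.1])
    return r.x,np.abs(r.fun).max()
def draw(img,f,p,loops,s,o,col=(0,255,0)):
    for L in loops: cv2.polylines(img,[np.int32(np.round((proj(f,place(p,L))-o+.5)*s))],True,col,1)
def rect(x0,x1,y0,y1,z): return [[x0,y0,z],[x1,y0,z],[x1,y1,z],[x0,y1,z]]
TR=[[-150,68,16],[150,68,16],[150,-68,16],[-150,-68,16]]
BX=[[-144,66,45],[-144,-66,45],[250,-66,51],[250,66,51]]
E
python3 - <<'E'
from h import *
f=optics.grab_frame("top"); g=optics.grab_frame("scene")
pt,e=fit([(f,TR,[(347,155),(485,153),(488,213),(349,216)])],[550,-200,-1.57]); print(pt,e)
pb,e=fit([(f,BX,[(178,277),(242,263),(202,84),(141,99)])],[550,250,.2]); print(pb,e)
def crop(f,p,loops,o,w,h,s):
    im=cv2.resize(f["img"][o[1]:o[1]+h,o[0]:o[0]+w,::-1],None,fx=s,fy=s,interpolation=cv2.INTER_CUBIC); im=np.ascontiguousarray(im); draw(im,f,p,loops,s,np.array(o)); return im
tl=[TR]+[rect(x-34,x+34,-62,62,6) for x in(108,36,-36,-108)]
bl=[BX]+[rect(x-34,x+34,-62,62,4) for x in(108,36,-36,-108)]
a=crop(f,pt,tl,(335,140),165,85,4); b=crop(g,pt,tl,(145,185),165,65,4)
cv2.imwrite("pics/t1.png",np.vstack([a,b]))
a=crop(f,pb,bl,(130,75),125,210,2.8); b=crop(g,pb,bl,(380,150),150,170,2.8)
im=np.zeros((600,790,3),np.uint8); im[:a.shape[0],:a.shape[1]]=a; im[:b.shape[0],360:360+b.shape[1]]=b
cv2.imwrite("pics/b1.png",im)
for n,z in [("ring_case",0),("ingot",0),("coin",0),("seal",0)]:
    for c,fr in(("top",f),("scene",g)):
        d=place_of(c,n)
        if d: print(n,c,ray(fr,d[0]["uv"],6).round(1))
E
```

```text
[ 523.13226999 -220.47584204   -1.57749028] 1.1009126505638847
[4.89349210e+02 2.50275326e+02 2.17470942e-01] 1.7795701849354941
ring_case top [ 536.1 -103.2    6. ]
ring_case scene [ 535.3 -108.9    6. ]
ingot scene [ 526.5 -261.3    6. ]
coin top [ 540.6 -183.3    6. ]
coin scene [ 531.  -180.9    6. ]
seal top [ 518.7 -327.     6. ]
seal scene [ 525.  -334.7    6. ]
```

View pics/t1.png

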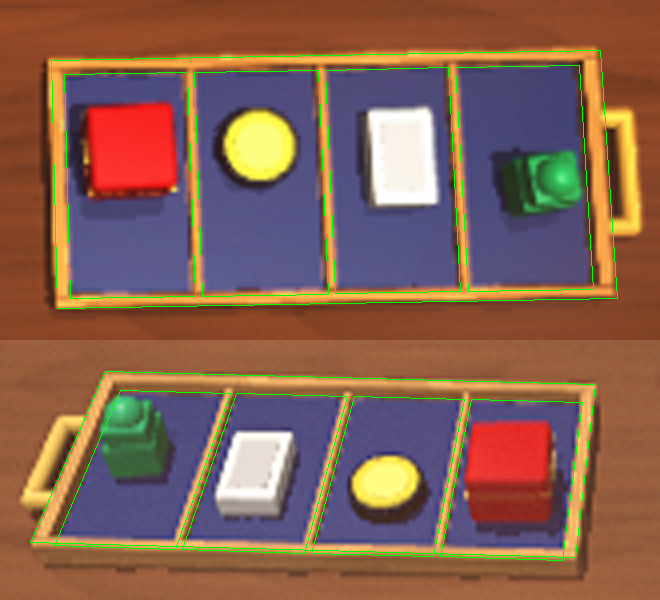

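View pics/b1.png

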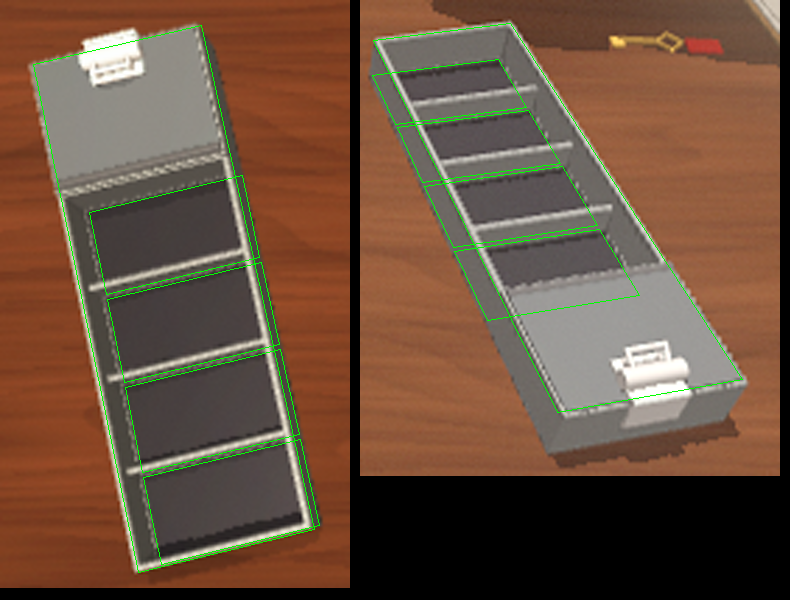

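Top and scene pictures show the tray with its pull at the right in top (490,183): seal (468,186), ingot (434,180), coin (400,177), ring case (367,178). The box hood and clamp are at top (170,97). The outlines I fitted for the tray and the box match both cameras. I'll hover over the tray next for a wrist look.

```bash
cat >> h.py <<'E'
from scipy.spatial.transform import Rotation as Ro
PT=[523.1,-220.5,-1.5775]; PB=[489.3,250.3,.2175]
def rel(x,y,z,yaw,base=None):
    s=env.read_state(); R0=Ro.from_quat(s["tool_rot"]); p0=s["tcp_pos"]
    R1=Ro.from_matrix([[np.cos(yaw),np.sin(yaw),0],[np.sin(yaw),-np.cos(yaw),0],[0,0,-1]])
    t=R0.inv().apply(np.array([x,y,z])-p0)/1000
    return [*np.round((R0.inv()*R1).as_rotvec(degrees=True),1),*np.round(t,4)]
E
python3 -c "
from h import *
print(rel(480,200,290,.6)); print(rel(525,-225,290,0))"
```

```text
[np.float64(0.0), np.float64(0.0), np.float64(38.2), np.float64(-0.2905), np.float64(0.3982), np.float64(-0.0417)]
[np.float64(0.0), np.float64(0.0), np.float64(72.6), np.float64(-0.6826), np.float64(0.5683), np.float64(-0.0416)]
```

{"method": "step_arm", "body": {"increments": [[0, 0, 38, -0.29, 0.398, -0.042, 1], [0, 0, 38, -0.29, 0.398, -0.042, 1], [0, 0, 38, -0.29, 0.398, -0.042, 1], [0, 0, 38, -0.29, 0.398, -0.042, 1], [0, 0, 38, -0.29, 0.398, -0.042, 1], [0, 0, 38, -0.29, 0.398, -0.042, 1], [0, 0, 38, -0.29, 0.398, -0.042, 1], [0, 0, 72.6, -0.683, 0.568, -0.042, 1], [0, 0, 72.6, -0.683, 0.568, -0.042, 1], [0, 0, 72.6, -0.683, 0.568, -0.042, 1], [0, 0, 72.6, -0.683, 0.568, -0.042, 1], [0, 0, 72.6, -0.683, 0.568, -0.042, 1], [0, 0, 72.6, -0.683, 0.568, -0.042, 1], [0, 0, 72.6, -0.683, 0.568, -0.042, 1], [0, 0, 72.6, -0.683, 0.568, -0.042, 1], [0, 0, 72.6, -0.683, 0.568, -0.042, 1], [0, 0, 72.6, -0.683, 0.568, -0.042, 1]]}}

```text
time: 4.32
tcp_pos: [524.6, -224.7, 290.2]
tool_rot: [1.0, 0.0, -0.0, -0.0]
wrist_force: [0.2, 0.2, -0.3]
width: 1.0
```

```bash
python3 - <<'E'
from h import *
f=optics.grab_frame("wrist"); im=np.ascontiguousarray(f["img"][:,:,::-1])
draw(im,f,PT,[TR],1,np.zeros(2))
cv2.imwrite("pics/w1.png",im); cv2.imwrite("pics/w1raw.png",f["img"][:,:,::-1]); np.savez("w1.npz",**f)
for n in ["ring_case","ingot","coin","seal"]:
    for d in place_of("wrist",n)[:1]: print(n,d["score"],d["uv"],ray(f,d["uv"],6).round(1))
print(-f["view"][:3,:3].T@f["view"][:3,3])
E
```

```text
ring_case 0.62 [331.1, 61.0] [ 535.4 -112.6    6. ]
ingot 0.56 [330.5, 184.0] [ 536.  -259.8    6. ]
coin 0.6 [334.3, 119.9] [ 539.9 -179.     6. ]
seal 0.9 [316.0, 237.4] [ 516.9 -335.1    6. ]
[ 524.51770475 -147.20053735  415.74883291]
```

View pics/w1.png

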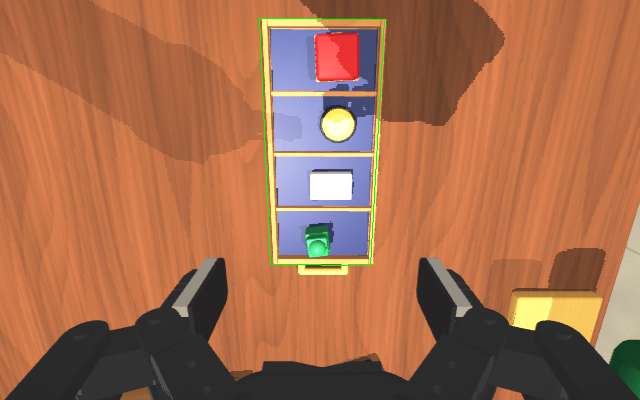

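```bash
cat >> h.py <<'E'
from scipy.optimize import minimize
def bx(a,b,z0,z1): return np.array([[x,y,z] for x in(-a,a) for y in(-b,b) for z in(z0,z1)],float)
tt=np.linspace(0,2*np.pi,24,endpoint=False)
def cyl(r,z0,z1): return np.array([[r*np.cos(t),r*np.sin(t),z] for t in tt for z in(z0,z1)])
MODEL={"ring_case":[bx(23,23,0,38)],"ingot":[bx(17,26,0,16)],"coin":[cyl(17,11,12)],
 "seal":[bx(15,15,0,24),bx(13,13,24,36),np.vstack([cyl(9,42,42.5),cyl(1,46,47)])]}
def mask(im,n):
    h,s,v=[a.astype(int) for a in cv2.split(cv2.cvtColor(im,cv2.COLOR_RGB2HSV))]
    return {"ring_case":((h<6)|(h>172))&(s>170)&(v>60),"ingot":(s<60)&(v>140),"coin":(h>20)&(h<36)&(s>90)&(v>130),"seal":(h>45)&(h<90)&(s>80)&(v>25)}[n].astype(np.uint8)*255
def silh(f,n,p0,z,w=34,S=5,ret=False):
    cx,cy=np.round(proj(f,[p0[0],p0[1],z+10])[0]).astype(int); o=np.array([max(cx-w,0),max(cy-w,0)])
    crop=f["img"][o[1]:cy+w,o[0]:cx+w]; big=cv2.resize(crop,None,fx=S,fy=S,interpolation=cv2.INTER_CUBIC); m=mask(big,n)
    k,l,st,_=cv2.connectedComponentsWithStats(m); m=(l==1+np.argmax(st[1:,4]))*np.uint8(255)
    def ren(p):
        r=np.zeros(m.shape,np.uint8)
        for M in MODEL[n]:
            u=np.float32((proj(f,place(p,M+[0,0,z]))-o+.5)*S); cv2.fillConvexPoly(r,np.int32(np.round(cv2.convexHull(u)*8)),255,shift=3)
        return r
    return big,m,ren
def sfit(frames,n,p0,z,w=34):
    D=[silh(f,n,p0,z,w) for f in frames]
    def cost(p):
        c=0
        for _,m,ren in D:
            r=ren(p); c+=1-(r&m).astype(bool).sum()/(r|m).astype(bool).sum()
        return c/len(D)
    best=min((minimize(cost,[p0[0],p0[1],y],method="Nelder-Mead",options=dict(initial_simplex=np.array([[p0[0],p0[1],y],[p0[0]+4,p0[1],y],[p0[0],p0[1]+4,y],[p0[0],p0[1],y+.12]]),xatol=.02,fatol=1e-5)) for y in(p0[2]-.12,p0[2],p0[2]+.12)),key=lambda r:r.fun)
    pics=[]
    for b,m,ren in D:
        b=b[:,:,::-1].copy()
        for q,col in((m,(255,255,0)),(ren(best.x),(255,0,255))): cv2.drawContours(b,cv2.findContours(q,0,1)[0],-1,col,1)
        pics.append(cv2.resize(b,(200,200)))
    return best.x,best.fun,np.vstack(pics)
E
python3 - <<'E'
from h import *
w=dict(np.load("w1.npz")); t=optics.grab_frame("top"); s=optics.grab_frame("scene"); P=[]
for n,p in {"ring_case":(536,-110),"coin":(537,-181),"ingot":(534,-261),"seal":(519,-332)}.items():
    q,c,im=sfit([w,s],n,[*p,-1.5775],6); P.append(im); print(n,q.round(3),round(c,3),"dyaw",round(q[2]+1.5775,3))
    for fr in(w,s): q,c,_=sfit([fr],n,[*p,-1.5775],6); print("  ",q.round(3),round(c,3))
cv2.imwrite("pics/fit1.png",np.hstack(P))
E
```

```text
ring_case [ 540.223 -111.189   -1.469] 0.281 dyaw 0.109
   [ 540.131 -112.032   -1.521] 0.417
   [ 536.517 -111.877   -1.438] 0.129
coin [ 541.908 -182.558   -1.762] 0.451 dyaw -0.184
   [ 545.724 -178.375   -1.489] 0.638
   [ 540.429 -185.119   -1.667] 0.153
ingot [ 534.874 -259.546   -1.544] 0.114 dyaw 0.034
   [ 535.13  -259.664   -1.57 ] 0.05
   [ 531.158 -260.675   -1.536] 0.137
seal [ 518.719 -332.513   -1.396] 0.114 dyaw 0.181
   [ 518.85  -332.703   -1.47 ] 0.058
   [ 515.374 -333.881   -1.306] 0.1
```

View pics/fit1.png

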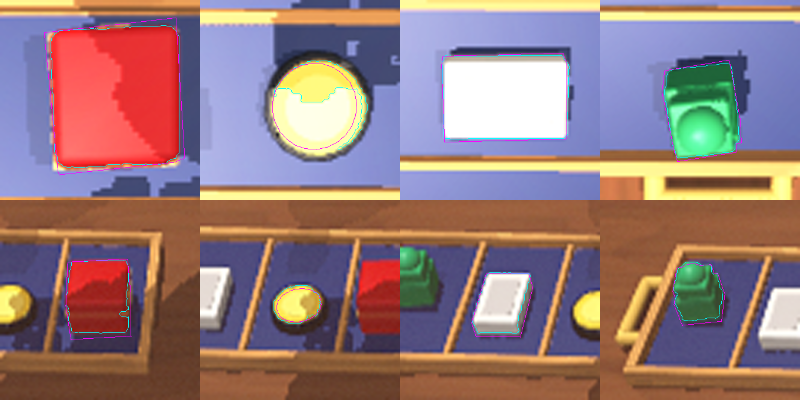

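The magenta fit hugs the seal and the ingot. The coin and ring case masks broke up in the glare, so I'll refine those closer. Grasping the seal now.

{"method": "step_arm", "body": {"increments": [[0, 0, -7, -0.006, 0.108, 0.14, 0.62], [0, 0, -7, -0.006, 0.108, 0.14, 0.62], [0, 0, -7, -0.006, 0.108, 0.14, 0.62], [0, 0, -7, -0.006, 0.108, 0.17, 0.62], [0, 0, -7, -0.006, 0.108, 0.2, 0.62], [0, 0, -7, -0.006, 0.108, 0.22, 0.62], [0, 0, -7, -0.006, 0.108, 0.24, 0.62], [0, 0, -7, -0.006, 0.108, 0.255, 0.62], [0, 0, -7, -0.006, 0.108, 0.264, 0.62], [0, 0, -7, -0.006, 0.108, 0.264, 0.62]]}}

```text
time: 5.92
tcp_pos: [518.5, -333.3, 26.1]
tool_rot: [0.998, 0.061, -0.0, -0.0]
wrist_force: [0.1, -0.1, -0.1]
width: 0.622
```

```bash
python3 - <<'E'
from h import *
f=optics.grab_frame("wrist"); cv2.imwrite("pics/w2.png",f["img"][:,:,::-1])
E
```

```text
(no output)
```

View pics/w2.png

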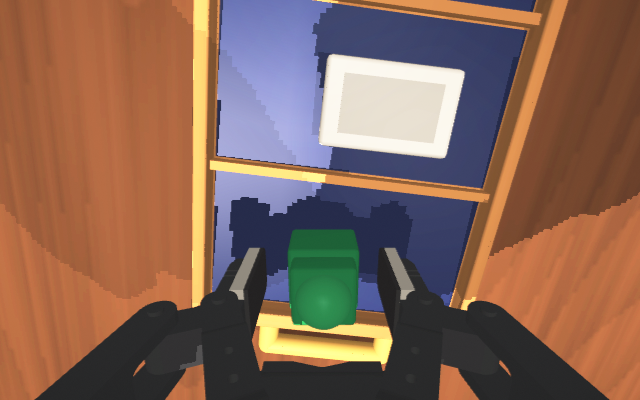

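The seal at (323,285) sits centred and square between the pads at (250,270) and (397,270). Closing and lifting.

{"method": "step_arm", "body": {"increments": [[0, 0, 0, 0, 0, 0, 0], [0, 0, 0, 0, 0, 0, 0], [0, 0, 0, 0, 0, 0, 0], [0, 0, 0, 0, 0, 0, 0], [0, 0, 0, 0, 0, 0, 0], [0, 0, 0, 0, 0, -0.01, 0], [0, 0, 0, 0, 0, -0.04, 0], [0, 0, 0, 0, 0, -0.08, 0], [0, 0, 0, 0, 0, -0.13, 0], [0, 0, 0, 0, 0, -0.13, 0]]}}

```text
time: 7.22
tcp_pos: [520.0, -334.4, 160.6]
tool_rot: [0.998, 0.061, 0.003, 0.001]
wrist_force: [-0.3, -0.5, -1.5]
width: 0.337
```

```bash
python3 - <<'E'
from h import *
f=optics.grab_frame("wrist"); cv2.imwrite("pics/w3.png",f["img"][:,:,::-1])
y=PB[2]+np.pi/2
for k in(108,36,-36,-108): print(place(PB,[k,0,0])[0].round(1), y)
c=place(PB,[108,0,0])[0]
print(env.read_state()["tool_rot"]); print("mid",rel(500,-50,160,.6)); print(rel(c[0],c[1],160,y)); print(rel(c[0],c[1],25,y))
E
```

```text
[594.8 273.6   0. ] 1.7882963267948966
[524.5 258.1   0. ] 1.7882963267948966
[454.1 242.5   0. ] 1.7882963267948966
[383.8 227.    0. ] 1.7882963267948966
[9.98133204e-01 6.10522866e-02 1.51670575e-03 6.51171417e-04]
mid [np.float64(0.1), np.float64(-0.1), np.float64(-27.4), np.float64(0.0154), np.float64(-0.2838), np.float64(-0.002)]
[np.float64(0.2), np.float64(-0.1), np.float64(-95.5), np.float64(0.1489), np.float64(-0.5934), np.float64(-0.0021)]
[np.float64(0.2), np.float64(-0.1), np.float64(-95.5), np.float64(0.1485), np.float64(-0.5936), np.float64(0.1329)]
```

View pics/w3.png

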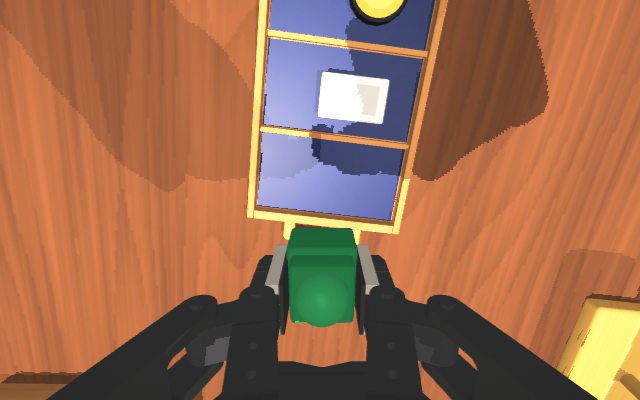

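Seal at (322,275) is held upright. Carrying it to a hover over compartment 1.

{"method": "step_arm", "body": {"increments": [[0, 0, -27, 0.015, -0.284, -0.002, 0], [0, 0, -27, 0.015, -0.284, -0.002, 0], [0, 0, -27, 0.015, -0.284, -0.002, 0], [0, 0, -27, 0.015, -0.284, -0.002, 0], [0, 0, -95.5, 0.149, -0.593, -0.002, 0], [0, 0, -95.5, 0.149, -0.593, -0.002, 0], [0, 0, -95.5, 0.149, -0.593, -0.002, 0], [0, 0, -95.5, 0.149, -0.593, -0.002, 0], [0, 0, -95.5, 0.149, -0.593, -0.002, 0], [0, 0, -95.5, 0.149, -0.593, -0.002, 0], [0, 0, -95.5, 0.149, -0.593, -0.002, 0], [0, 0, -95.5, 0.149, -0.593, -0.002, 0], [0, 0, -95.5, 0.149, -0.593, -0.002, 0], [0, 0, -95.5, 0.149, -0.593, -0.002, 0]]}}

```text
time: 9.02
tcp_pos: [594.3, 272.8, 158.3]
tool_rot: [0.627, 0.779, -0.0, 0.0]
wrist_force: [-0.1, -0.0, -0.7]
width: 0.336
```

```bash
python3 - <<'E'
from h import *
f=optics.grab_frame("wrist"); im=np.ascontiguousarray(f["img"][:,:,::-1])
draw(im,f,PB,[BX]+[rect(x-34,x+34,-62,62,4) for x in(108,36,-36,-108)],1,np.zeros(2)); cv2.imwrite("pics/w4.png",im)
c=place(PB,[108,0,0])[0]; s=env.read_state(); print(s["tcp_pos"],s["wrist_force"],s["width"]); print(rel(c[0],c[1],24,PB[2]+np.pi/2))
E
```

```text
[594.30189777 272.96287945 158.35048747] [ 0.17515317  0.03881512 -2.26706355] 0.33306554240065517
[np.float64(-0.0), np.float64(0.0), np.float64(-0.0), np.float64(0.0006), np.float64(0.0006), np.float64(0.1344)]
```

View pics/w4.png

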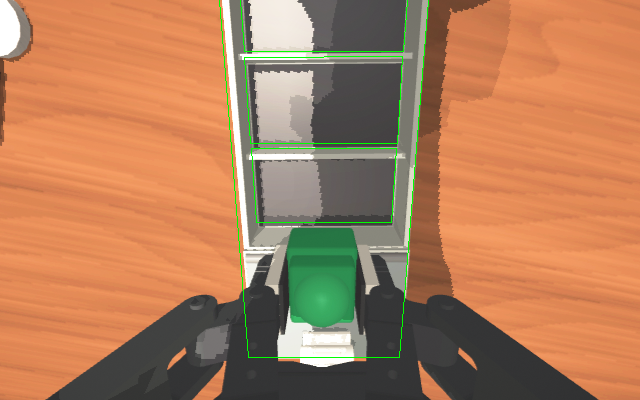

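The box outline overlay matches the picture, and the seal is centred across compartment 1. Lowering.

{"method": "step_arm", "body": {"increments": [[0, 0, 0, 0, 0, 0.04, 0], [0, 0, 0, 0, 0, 0.08, 0], [0, 0, 0, 0, 0, 0.105, 0], [0, 0, 0, 0, 0, 0.12, 0], [0, 0, 0, 0, 0, 0.127, 0], [0, 0, 0, 0, 0, 0.13, 0], [0, 0, 0, 0, 0, 0.132, 0], [0, 0, 0, 0, 0, 0.132, 0], [0, 0, 0, 0, 0, 0.132, 0]]}}

```text
time: 10.2
tcp_pos: [594.5, 273.5, 26.7]
tool_rot: [0.626, 0.78, 0.0, 0.0]
wrist_force: [0.6, -0.1, -1.4]
width: 0.337
```

{"method": "step_arm", "body": {"increments": [[0, 0, 0, 0, 0, 0.001, 0], [0, 0, 0, 0, 0, 0.002, 0], [0, 0, 0, 0, 0, 0.002, 0], [0, 0, 0, 0, 0, 0.002, 0]]}}

```text
time: 10.7
tcp_pos: [594.4, 273.5, 25.2]
tool_rot: [0.626, 0.78, 0.0, 0.0]
wrist_force: [-5.3, -2.1, 13.8]
width: 0.338
```

Contact (13.8 N up). Releasing and rising.

{"method": "step_arm", "body": {"increments": [[0, 0, 0, 0, 0, 0, 0.4], [0, 0, 0, 0, 0, 0, 0.5], [0, 0, 0, 0, 0, 0, 0.62], [0, 0, 0, 0, 0, 0, 0.62], [0, 0, 0, 0, 0, -0.01, 0.62], [0, 0, 0, 0, 0, -0.03, 0.62], [0, 0, 0, 0, 0, -0.07, 0.62], [0, 0, 0, 0, 0, -0.12, 0.62], [0, 0, 0, 0, 0, -0.17, 0.62], [0, 0, 0, 0, 0, -0.17, 0.62]]}}

```text
time: 11.95
tcp_pos: [596.1, 274.2, 200.2]
tool_rot: [0.626, 0.78, 0.004, 0.002]
wrist_force: [-0.2, -0.6, -1.0]
width: 0.62
```

```bash
python3 - <<'E'
from h import *
s=optics.grab_frame("scene"); t=optics.grab_frame("top")
cv2.imwrite("pics/s5.png",cv2.resize(np.hstack([s["img"][150:320,380:520],t["img"][110:280,130:270]])[:,:,::-1],None,fx=2.8,fy=2.8))
print(env.read_state()["tcp_pos"]); print(rel(515,-60,200,.6)); 
# view pose for ingot/coin: wrist camera ~77mm along tool -y, so offset
print(rel(538,-265,180,.01))
E
```

```text
[594.3755033  273.50074531 195.64897528]
[np.float64(0.1), np.float64(-0.1), np.float64(68.1), np.float64(-0.3084), np.float64(-0.1496), np.float64(-0.0047)]
[np.float64(0.0), np.float64(-0.1), np.float64(101.9), np.float64(-0.5136), np.float64(-0.1716), np.float64(0.0152)]
```

View pics/s5.png

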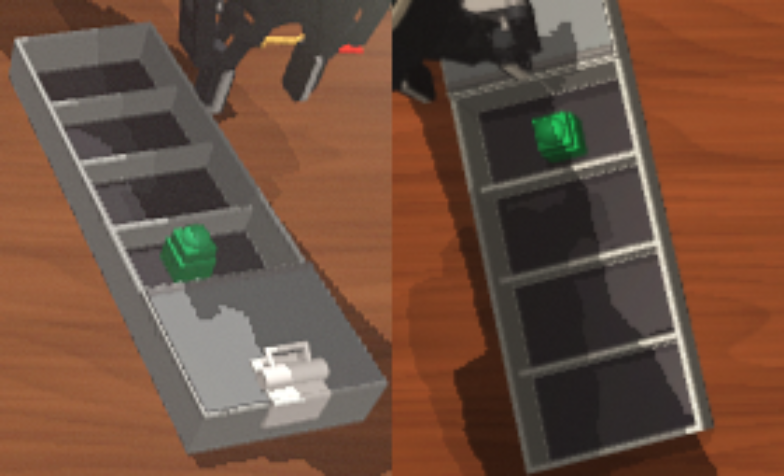

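Seal stands upright in compartment 1: scene crop (190,250), top crop (558,135). Next is the ingot, starting with a hover and a refit.

{"method": "step_arm", "body": {"increments": [[0, 0, 68, -0.308, -0.15, -0.005, 0.73], [0, 0, 68, -0.308, -0.15, -0.005, 0.73], [0, 0, 68, -0.308, -0.15, -0.005, 0.73], [0, 0, 68, -0.308, -0.15, -0.005, 0.73], [0, 0, 68, -0.308, -0.15, -0.005, 0.73], [0, 0, 68, -0.308, -0.15, -0.005, 0.73], [0, 0, 102, -0.514, -0.172, 0.015, 0.73], [0, 0, 102, -0.514, -0.172, 0.015, 0.73], [0, 0, 102, -0.514, -0.172, 0.015, 0.73], [0, 0, 102, -0.514, -0.172, 0.015, 0.73], [0, 0, 102, -0.514, -0.172, 0.015, 0.73], [0, 0, 102, -0.514, -0.172, 0.015, 0.73], [0, 0, 102, -0.514, -0.172, 0.015, 0.73]]}}

```text
time: 13.68
tcp_pos: [537.8, -264.3, 179.4]
tool_rot: [1.0, 0.006, 0.0, -0.0]
wrist_force: [-0.6, -0.3, 0.5]
width: 0.732
```

```bash
python3 - <<'E'
from h import *
w=optics.grab_frame("wrist"); np.savez("w6.npz",**w); cv2.imwrite("pics/w6.png",w["img"][:,:,::-1])
P=[]
for n,p in {"ring_case":(538,-111),"coin":(541,-181),"ingot":(535,-260)}.items():
    q,c,im=sfit([w],n,[*p,-1.5775],6,w=60); P.append(im); print(n,q.round(3),round(c,3))
cv2.imwrite("pics/fit6.png",np.hstack([cv2.resize(im,(260,260)) for im in P]))
print(env.read_state()["tcp_pos"],proj(w,[535,-260,22]),proj(w,[541,-181,18]),proj(w,[538,-111,40]))
E
```

```text
ring_case [ 540.558 -105.992   -1.538] 0.09
coin [ 541.    -181.      -1.697] 1.0
ingot [ 535.266 -259.028   -1.555] 0.445
[ 537.78979141 -264.49981055  179.44578439] [[318.64863409 179.04362056]] [[326.77254542  85.15032261]] [[324.5604919  -21.61012375]]
```

View pics/fit6.png

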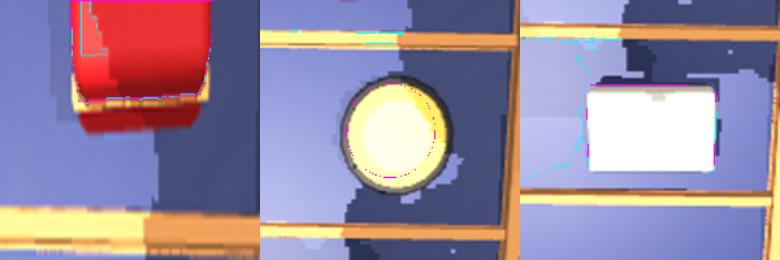

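{"method": "step_arm", "body": {"increments": [[0, 0, 0, -0.0023, -0.005, 0.05, 0.73], [0, 0, 0, -0.0023, -0.005, 0.09, 0.73], [0, 0, 0, -0.0023, -0.005, 0.12, 0.73], [0, 0, 0, -0.0023, -0.005, 0.14, 0.73], [0, 0, 0, -0.0023, -0.005, 0.15, 0.73], [0, 0, 0, -0.0023, -0.005, 0.155, 0.73], [0, 0, 0, -0.0023, -0.005, 0.155, 0.73], [0, 0, 0, -0.0023, -0.005, 0.155, 0.73]]}}

```text
time: 14.72
tcp_pos: [535.6, -260.8, 25.1]
tool_rot: [1.0, 0.004, 0.001, 0.0]
wrist_force: [-0.1, 1.1, 0.6]
width: 0.73
```

```bash
python3 - <<'E'
from h import *
f=optics.grab_frame("wrist"); cv2.imwrite("pics/w7.png",f["img"][:,:,::-1])
E
```

```text
(no output)
```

View pics/w7.png

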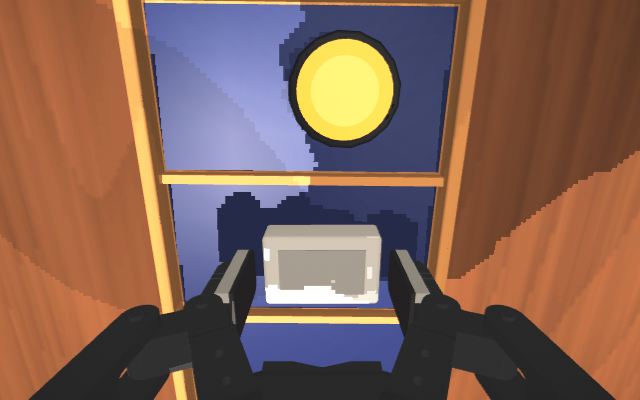

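The ingot (322,265) is centred between the pads. Closing and lifting.

{"method": "step_arm", "body": {"increments": [[0, 0, 0, 0, 0, 0, 0], [0, 0, 0, 0, 0, 0, 0], [0, 0, 0, 0, 0, 0, 0], [0, 0, 0, 0, 0, 0, 0], [0, 0, 0, 0, 0, 0, 0], [0, 0, 0, 0, 0, -0.01, 0], [0, 0, 0, 0, 0, -0.04, 0], [0, 0, 0, 0, 0, -0.08, 0], [0, 0, 0, 0, 0, -0.13, 0], [0, 0, 0, 0, 0, -0.13, 0]]}}

```text
time: 16.02
tcp_pos: [536.6, -261.4, 158.1]
tool_rot: [1.0, 0.004, 0.003, 0.001]
wrist_force: [-0.2, 0.4, -4.7]
width: 0.587
```

```bash
python3 - <<'E'
from h import *
w=optics.grab_frame("wrist"); np.savez("w8.npz",**w)
# coin: dark rim + yellow as not-blue; ellipse of yellow (threshold on hue wide)
h,s,v=cv2.split(cv2.cvtColor(w["img"],cv2.COLOR_RGB2HSV)); m=((h>18)&(h<40)&(s>40)&(v>120)).astype(np.uint8)
k,l,st,c=cv2.connectedComponentsWithStats(m)
for i in range(1,k):
    if st[i,4]>300: print(st[i],c[i],ray(w,c[i],18).round(1))
y=PB[2]+np.pi/2; c=place(PB,[36,0,0])[0]; s=env.read_state(); print(s["tcp_pos"],s["wrist_force"],s["width"])
print(rel(500,-30,160,.6)); print(rel(c[0],c[1],160,y))
E
```

```text
[ 214    0   26  261 1669] [226.89514679 124.54104254] [ 461.9 -209.    18. ]
[227  38  97  10 638] [276.3369906   41.73197492] [ 503. -149.   18.]
[ 307   65   48   51 1207] [331.87655344  89.13670257] [ 544.4 -181.7   18. ]
[235 135  69   6 325] [269.92923077 137.81846154] [ 495.5 -219.2   18. ]
[379 174  11  73 413] [383.71186441 208.60774818] [ 590.7 -278.7   18. ]
[239 218 140   5 582] [310.21649485 219.78350515] [ 527.6 -289.4   18. ]
[273 303  73  10 698] [309.06017192 307.44412607] [ 526.3 -378.9   18. ]
[ 575  344   65   56 2990] [611.44983278 369.79431438] [ 836.3 -452.8   18. ]
[ 535.76599051 -260.66555423  155.82627919] [-0.37008939  0.84574896 -3.64218257] 0.5882276876330881
[np.float64(0.1), np.float64(-0.1), np.float64(-33.9), np.float64(-0.0337), np.float64(-0.231), np.float64(-0.0044)]
[np.float64(0.2), np.float64(-0.1), np.float64(-102.0), np.float64(-0.0067), np.float64(-0.5188), np.float64(-0.0045)]
```

{"method": "step_arm", "body": {"increments": [[0, 0, -34, -0.034, -0.231, -0.004, 0], [0, 0, -34, -0.034, -0.231, -0.004, 0], [0, 0, -34, -0.034, -0.231, -0.004, 0], [0, 0, -34, -0.034, -0.231, -0.004, 0], [0, 0, -102, -0.007, -0.519, -0.004, 0], [0, 0, -102, -0.007, -0.519, -0.004, 0], [0, 0, -102, -0.007, -0.519, -0.004, 0], [0, 0, -102, -0.007, -0.519, -0.004, 0], [0, 0, -102, -0.007, -0.519, -0.004, 0], [0, 0, -102, -0.007, -0.519, -0.004, 0], [0, 0, -102, -0.007, -0.519, -0.004, 0], [0, 0, -102, -0.007, -0.519, -0.004, 0], [0, 0, -102, -0.007, -0.519, -0.004, 0], [0, 0, -102, -0.007, -0.519, -0.004, 0]]}}

```text
time: 17.82
tcp_pos: [523.6, 258.2, 158.0]
tool_rot: [0.626, 0.78, -0.0, -0.0]
wrist_force: [-0.8, 0.7, -2.8]
width: 0.586
```

```bash
python3 - <<'E'
from h import *
c=place(PB,[36,0,0])[0]; s=env.read_state(); print(s["tcp_pos"],s["wrist_force"],s["width"]); print(rel(c[0],c[1],25,PB[2]+np.pi/2))
E
```

```text
[523.60026677 258.23718171 158.03583146] [-0.81705667  0.67674284 -2.77619224] 0.5857484065016942
[np.float64(-0.0), np.float64(0.0), np.float64(-0.0), np.float64(-0.0003), np.float64(0.0009), np.float64(0.133)]
```

{"method": "step_arm", "body": {"increments": [[0, 0, 0, 0, 0.001, 0.04, 0], [0, 0, 0, 0, 0.001, 0.08, 0], [0, 0, 0, 0, 0.001, 0.105, 0], [0, 0, 0, 0, 0.001, 0.12, 0], [0, 0, 0, 0, 0.001, 0.127, 0], [0, 0, 0, 0, 0.001, 0.13, 0], [0, 0, 0, 0, 0.001, 0.132, 0], [0, 0, 0, 0, 0.001, 0.132, 0], [0, 0, 0, 0, 0.001, 0.132, 0]]}}

```text
time: 18.95
tcp_pos: [524.9, 258.6, 26.7]
tool_rot: [0.626, 0.78, 0.0, 0.0]
wrist_force: [0.5, -0.8, -2.9]
width: 0.59
```

{"method": "step_arm", "body": {"increments": [[0, 0, 0, 0, 0, 0.001, 0], [0, 0, 0, 0, 0, 0.0015, 0], [0, 0, 0, 0, 0, 0.0015, 0]]}}

```text
time: 19.32
tcp_pos: [524.7, 258.5, 24.8]
tool_rot: [0.626, 0.78, -0.0, 0.0]
wrist_force: [-0.8, 0.3, -2.6]
width: 0.583
```

{"method": "step_arm", "body": {"increments": [[0, 0, 0, 0, 0, 0.0007, 0], [0, 0, 0, 0, 0, 0.001, 0], [0, 0, 0, 0, 0, 0.001, 0]]}}

```text
time: 19.7
tcp_pos: [524.7, 258.5, 23.8]
tool_rot: [0.626, 0.78, -0.0, 0.0]
wrist_force: [-1.4, 0.6, -3.0]
width: 0.59
```

{"method": "step_arm", "body": {"increments": [[0, 0, 0, 0, 0, 0.0007, 0], [0, 0, 0, 0, 0, 0.001, 0], [0, 0, 0, 0, 0, 0.001, 0]]}}

```text
time: 20.08
tcp_pos: [524.8, 258.6, 23.3]
tool_rot: [0.626, 0.78, 0.0, 0.0]
wrist_force: [-3.3, -1.3, 6.8]
width: 0.591
```

Contact. I'll release the ingot and rise.

{"method": "step_arm", "body": {"increments": [[0, 0, 0, 0, 0, 0, 0.65], [0, 0, 0, 0, 0, 0, 0.72], [0, 0, 0, 0, 0, 0, 0.78], [0, 0, 0, 0, 0, 0, 0.78], [0, 0, 0, 0, 0, -0.01, 0.78], [0, 0, 0, 0, 0, -0.03, 0.78], [0, 0, 0, 0, 0, -0.07, 0.78], [0, 0, 0, 0, 0, -0.12, 0.78], [0, 0, 0, 0, 0, -0.17, 0.78], [0, 0, 0, 0, 0, -0.17, 0.78]]}}

```text
time: 21.32
tcp_pos: [526.4, 259.3, 198.1]
tool_rot: [0.626, 0.78, 0.004, 0.001]
wrist_force: [0.6, 0.2, -0.8]
width: 0.782
```

```bash
python3 - <<'E'
from h import *
t=optics.grab_frame("top"); s=optics.grab_frame("scene")
for n in("ingot","seal"):
  for c,f in(("top",t),("scene",s)):
    for d in place_of(c,n)[:1]:
        q=ray(f,d["uv"],4); C,S=np.cos(PB[2]),np.sin(PB[2]); dx,dy=q[0]-PB[0],q[1]-PB[1]; print(n,c,round(d["score"],2),"box-local",round(C*dx+S*dy),round(-S*dx+C*dy))
print(env.read_state()["tcp_pos"]); print(rel(515,-40,200,.6)); print(rel(543.5,-200,170,0.))
E
```

```text
ingot top 0.93 box-local 29 4
ingot scene 0.75 box-local -102 -244
seal top 0.63 box-local 97 4
seal scene 0.6 box-local 103 -2
[524.30919434 258.3051371  192.00488408]
[np.float64(-0.1), np.float64(0.1), np.float64(68.1), np.float64(-0.2892), np.float64(-0.0736), np.float64(-0.0077)]
[np.float64(-0.0), np.float64(0.1), np.float64(102.5), np.float64(-0.4516), np.float64(-0.0804), np.float64(0.0224)]
```

{"method": "step_arm", "body": {"increments": [[0, 0, 68, -0.289, -0.074, -0.008, 0.62], [0, 0, 68, -0.289, -0.074, -0.008, 0.62], [0, 0, 68, -0.289, -0.074, -0.008, 0.62], [0, 0, 68, -0.289, -0.074, -0.008, 0.62], [0, 0, 68, -0.289, -0.074, -0.008, 0.62], [0, 0, 68, -0.289, -0.074, -0.008, 0.62], [0, 0, 102.5, -0.452, -0.08, 0.022, 0.62], [0, 0, 102.5, -0.452, -0.08, 0.022, 0.62], [0, 0, 102.5, -0.452, -0.08, 0.022, 0.62], [0, 0, 102.5, -0.452, -0.08, 0.022, 0.62], [0, 0, 102.5, -0.452, -0.08, 0.022, 0.62], [0, 0, 102.5, -0.452, -0.08, 0.022, 0.62]]}}

```text
time: 23.12
tcp_pos: [544.4, -199.4, 170.6]
tool_rot: [1.0, 0.002, -0.0, -0.0]
wrist_force: [-0.4, -0.2, 0.3]
width: 0.622
```

```bash
python3 - <<'E'
from h import *
w=optics.grab_frame("wrist"); np.savez("w9.npz",**w); P=[]
q,c,im=sfit([w],"ring_case",[538,-111,-1.52],6,w=70); print("ring",q.round(3),c); P.append(im)
u=proj(w,[543,-182.5,18])[0]; x,y=np.round(u).astype(int)
big=cv2.resize(w["img"][y-45:y+45,x-45:x+45],None,fx=4,fy=4,interpolation=cv2.INTER_CUBIC)
r=big[:,:,0].astype(int); b=big[:,:,2].astype(int)
m=((r-b>20)|((r>225)&(b<245)&(r>b))|((r>230)&(b>200))).astype(np.uint8)
k,l,st,c=cv2.connectedComponentsWithStats(m); i=l[180,180]; m=(l==i).astype(np.uint8)
cn=max(cv2.findContours(m,0,1)[0],key=cv2.contourArea); e=cv2.fitEllipse(cv2.convexHull(cn)); print(e, ray(w,np.array(e[0])/4-.5+[x-45,y-45],18).round(1))
o=big[:,:,::-1].copy(); cv2.ellipse(o,e,(255,0,255),1); P.append(cv2.resize(o,(300,300)))
P[0]=cv2.resize(P[0],(300,300)); cv2.imwrite("pics/fit9.png",np.hstack(P)); print(env.read_state()["tcp_pos"])
E
```

```text
ring [ 540.081 -111.803   -1.54 ] 0.5197728711254621
((183.00152587890625, 183.6208038330078), (176.27523803710938, 187.51988220214844), 93.0127182006836) [ 543.  -182.7   18. ]
[ 544.45483707 -199.42291807  170.7510202 ]
```

View pics/fit9.png

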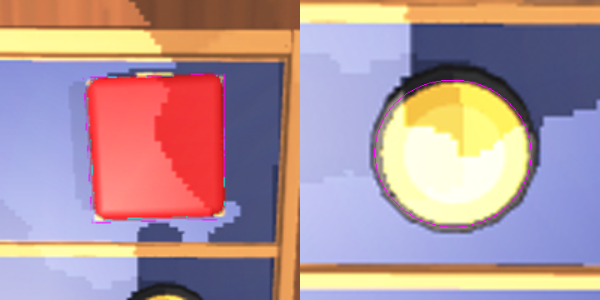

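Magenta outlines match the ring case (540,-112) and the coin (543,-183). Going for the coin.

{"method": "step_arm", "body": {"increments": [[0, 0, 0, -0.0018, -0.0167, 0.04, 0.58], [0, 0, 0, -0.0018, -0.0167, 0.08, 0.58], [0, 0, 0, -0.0018, -0.0167, 0.11, 0.58], [0, 0, 0, -0.0018, -0.0167, 0.13, 0.58], [0, 0, 0, -0.0018, -0.0167, 0.138, 0.58], [0, 0, 0, -0.0018, -0.0167, 0.143, 0.58], [0, 0, 0, -0.0018, -0.0167, 0.146, 0.58], [0, 0, 0, -0.0018, -0.0167, 0.1465, 0.58], [0, 0, 0, -0.0018, -0.0167, 0.1465, 0.58]]}}

```text
time: 24.3
tcp_pos: [542.8, -183.4, 24.7]
tool_rot: [1.0, -0.0, 0.0, 0.0]
wrist_force: [0.3, 0.1, -0.7]
width: 0.578
```

{"method": "step_arm", "body": {"increments": [[0, 0, 0, 0, 0, 0.001, 0.58], [0, 0, 0, 0, 0, 0.001, 0], [0, 0, 0, 0, 0, 0.001, 0], [0, 0, 0, 0, 0, 0.001, 0], [0, 0, 0, 0, 0, 0.001, 0], [0, 0, 0, 0, 0, 0.001, 0], [0, 0, 0, 0, 0, -0.009, 0], [0, 0, 0, 0, 0, -0.03, 0], [0, 0, 0, 0, 0, -0.06, 0], [0, 0, 0, 0, 0, -0.1, 0], [0, 0, 0, 0, 0, -0.135, 0], [0, 0, 0, 0, 0, -0.135, 0]]}}

```text
time: 25.8
tcp_pos: [543.8, -183.8, 162.9]
tool_rot: [1.0, -0.0, 0.002, 0.0]
wrist_force: [-0.4, 0.2, -0.1]
width: 0.482
```

```bash
python3 - <<'E'
from h import *
w=optics.grab_frame("wrist"); s=optics.grab_frame("scene"); print([(d["uv"],d["score"]) for d in boxes_of("wrist","coin")[:2]])
u=proj(s,[542,-183,150])[0].astype(int); a=s["img"][max(u[1]-60,0):u[1]+60,u[0]-60:u[0]+60]
cv2.imwrite("pics/w10.png",np.hstack([w["img"][:,:,::-1],])); cv2.imwrite("pics/w10b.png",np.hstack([cv2.resize(w["img"][150:350,220:420],(400,400)),cv2.resize(a,(400,400))])[:,:,::-1])
y=PB[2]+np.pi/2; c=place(PB,[-36,0,0])[0]; st=env.read_state(); print(st["tcp_pos"],st["wrist_force"],st["width"])
print(rel(490,-10,160,.6)); print(rel(c[0],c[1],160,y))
E
```

```text
[([323.0, 263.8], 0.72)]
[ 542.37008821 -183.13162661  159.38399728] [0.35769004 0.54664771 0.13209635] 0.48376676787442857
[np.float64(-0.0), np.float64(0.0), np.float64(-34.4), np.float64(-0.0524), np.float64(-0.1731), np.float64(-0.0006)]
[np.float64(-0.0), np.float64(-0.0), np.float64(-102.5), np.float64(-0.0882), np.float64(-0.4257), np.float64(-0.0005)]
```

View pics/w10b.png

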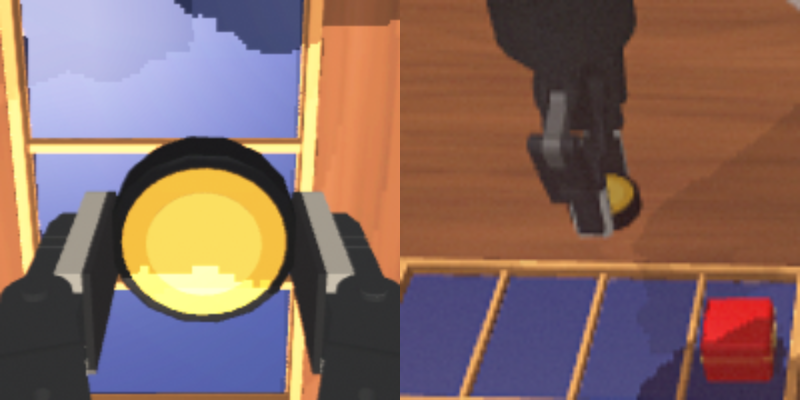

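Coin held level and centred: at (205,235) in the left crop, aspect 0.88 as expected for the view angle. Carrying it to compartment 3.

{"method": "step_arm", "body": {"increments": [[0, 0, -34, -0.052, -0.173, -0.001, 0], [0, 0, -34, -0.052, -0.173, -0.001, 0], [0, 0, -34, -0.052, -0.173, -0.001, 0], [0, 0, -34, -0.052, -0.173, -0.001, 0], [0, 0, -102.5, -0.088, -0.426, -0.001, 0], [0, 0, -102.5, -0.088, -0.426, -0.001, 0], [0, 0, -102.5, -0.088, -0.426, -0.001, 0], [0, 0, -102.5, -0.088, -0.426, -0.001, 0], [0, 0, -102.5, -0.088, -0.426, -0.001, 0], [0, 0, -102.5, -0.088, -0.426, -0.001, 0], [0, 0, -102.5, -0.088, -0.426, -0.001, 0], [0, 0, -102.5, -0.088, -0.426, -0.001, 0], [0, 0, -102.5, -0.088, -0.426, -0.001, 0]]}}

```text
time: 27.58
tcp_pos: [454.8, 242.1, 160.0]
tool_rot: [0.627, 0.779, -0.0, -0.0]
wrist_force: [0.3, 0.1, 0.0]
width: 0.48
```

```bash
python3 - <<'E'
from h import *
c=place(PB,[-36,0,0])[0]; s=env.read_state(); print(s["tcp_pos"],s["wrist_force"],s["width"]); print(rel(c[0],c[1],26,PB[2]+np.pi/2))
E
```

```text
[454.78930035 242.13782072 159.96645875] [0.34231134 0.14714131 0.00144685] 0.48044917437412044
[np.float64(-0.0), np.float64(0.0), np.float64(-0.1), np.float64(0.0006), np.float64(-0.0005), np.float64(0.134)]
```

{"method": "step_arm", "body": {"increments": [[0, 0, 0, 0, 0, 0.04, 0], [0, 0, 0, 0, 0, 0.08, 0], [0, 0, 0, 0, 0, 0.105, 0], [0, 0, 0, 0, 0, 0.12, 0], [0, 0, 0, 0, 0, 0.128, 0], [0, 0, 0, 0, 0, 0.133, 0], [0, 0, 0, 0, 0, 0.1355, 0], [0, 0, 0, 0, 0, 0.1355, 0], [0, 0, 0, 0, 0, 0.1355, 0]]}}

```text
time: 28.7
tcp_pos: [454.9, 242.7, 25.2]
tool_rot: [0.626, 0.78, 0.0, 0.0]
wrist_force: [1.1, 0.3, 0.4]
width: 0.486
```

{"method": "step_arm", "body": {"increments": [[0, 0, 0, 0, 0, 0.0005, 0], [0, 0, 0, 0, 0, 0.001, 0], [0, 0, 0, 0, 0, 0.001, 0]]}}

```text
time: 29.08
tcp_pos: [454.6, 242.6, 23.8]
tool_rot: [0.626, 0.78, -0.0, 0.0]
wrist_force: [-0.5, 0.5, 0.2]
width: 0.484
```

{"method": "step_arm", "body": {"increments": [[0, 0, 0, 0, 0, 0.0005, 0], [0, 0, 0, 0, 0, 0.001, 0], [0, 0, 0, 0, 0, 0.001, 0]]}}

```text
time: 29.45
tcp_pos: [454.7, 242.6, 22.7]
tool_rot: [0.626, 0.78, -0.0, 0.0]
wrist_force: [-0.7, -0.1, 0.4]
width: 0.484
```

{"method": "step_arm", "body": {"increments": [[0, 0, 0, 0, 0, 0.0004, 0], [0, 0, 0, 0, 0, 0.0007, 0], [0, 0, 0, 0, 0, 0.0007, 0]]}}

```text
time: 29.82
tcp_pos: [454.7, 242.6, 22.1]
tool_rot: [0.626, 0.78, -0.0, 0.0]
wrist_force: [-0.3, -0.1, -0.8]
width: 0.484
```

{"method": "step_arm", "body": {"increments": [[0, 0, 0, 0, 0, 0.0004, 0], [0, 0, 0, 0, 0, 0.0007, 0], [0, 0, 0, 0, 0, 0.0007, 0]]}}

```text
time: 30.2
tcp_pos: [454.7, 242.7, 21.9]
tool_rot: [0.626, 0.78, 0.0, -0.0]
wrist_force: [-4.0, -1.3, 12.8]
width: 0.481
```

Contact. Releasing the coin.

{"method": "step_arm", "body": {"increments": [[0, 0, 0, 0, 0, 0, 0.55], [0, 0, 0, 0, 0, 0, 0.62], [0, 0, 0, 0, 0, 0, 0.7], [0, 0, 0, 0, 0, 0, 0.7], [0, 0, 0, 0, 0, -0.01, 0.7], [0, 0, 0, 0, 0, -0.03, 0.7], [0, 0, 0, 0, 0, -0.07, 0.7], [0, 0, 0, 0, 0, -0.12, 0.7], [0, 0, 0, 0, 0, -0.17, 0.7], [0, 0, 0, 0, 0, -0.17, 0.7]]}}

```text
time: 31.45
tcp_pos: [456.1, 243.4, 195.6]
tool_rot: [0.626, 0.78, 0.003, 0.001]
wrist_force: [0.1, 0.0, -0.7]
width: 0.695
```

```bash
python3 - <<'E'
from h import *
t=optics.grab_frame("top")
for n in("coin","ingot","seal"):
    for d in place_of("top",n)[:2]:
        q=ray(t,d["uv"],4); C,S=np.cos(PB[2]),np.sin(PB[2]); dx,dy=q[0]-PB[0],q[1]-PB[1]; print(n,round(d["score"],2),"box-local",round(C*dx+S*dy),round(-S*dx+C*dy))
print(env.read_state()["tcp_pos"]); print(rel(505,-10,190,.6)); print(rel(540,-112,120,0.03))
E
```

```text
coin 0.79 box-local -41 2
coin 0.45 box-local -69 -466
ingot 0.86 box-local 28 6
seal 0.6 box-local 103 7
[454.21041727 242.39114431 190.82749372]
[np.float64(-0.0), np.float64(0.1), np.float64(68.1), np.float64(-0.2574), np.float64(-0.005), np.float64(0.001)]
[np.float64(-0.0), np.float64(0.1), np.float64(100.8), np.float64(-0.3645), np.float64(0.0072), np.float64(0.071)]
```

Coin reads in compartment 3. Last one is the ring case, gripped above the tray rim.

{"method": "step_arm", "body": {"increments": [[0, 0, 68, -0.257, -0.005, 0.001, 0.72], [0, 0, 68, -0.257, -0.005, 0.001, 0.72], [0, 0, 68, -0.257, -0.005, 0.001, 0.72], [0, 0, 68, -0.257, -0.005, 0.001, 0.72], [0, 0, 68, -0.257, -0.005, 0.001, 0.72], [0, 0, 68, -0.257, -0.005, 0.001, 0.72], [0, 0, 101, -0.3645, 0.007, 0.071, 0.72], [0, 0, 101, -0.3645, 0.007, 0.071, 0.72], [0, 0, 101, -0.3645, 0.007, 0.071, 0.72], [0, 0, 101, -0.3645, 0.007, 0.071, 0.72], [0, 0, 101, -0.3645, 0.007, 0.071, 0.72], [0, 0, 101, -0.3645, 0.007, 0.071, 0.72]]}}

```text
time: 33.15
tcp_pos: [540.1, -111.5, 120.1]
tool_rot: [1.0, 0.014, -0.0, 0.0]
wrist_force: [-0.5, 0.2, -1.3]
width: 0.719
```

```bash
python3 -c "
from h import *
print(env.read_state()['tcp_pos'],rel(540,-112,36,.03))"
```

```text
[ 540.11642026 -111.52015799  120.08221269] [np.float64(0.0), np.float64(0.0), np.float64(-0.1), np.float64(-0.0001), np.float64(0.0005), np.float64(0.0841)]
```

{"method": "step_arm", "body": {"increments": [[0, 0, 0, 0, 0, 0.03, 0.72], [0, 0, 0, 0, 0, 0.055, 0.72], [0, 0, 0, 0, 0, 0.07, 0.72], [0, 0, 0, 0, 0, 0.08, 0.72], [0, 0, 0, 0, 0, 0.084, 0.72], [0, 0, 0, 0, 0, 0.084, 0.72], [0, 0, 0, 0, 0, 0.084, 0.72]]}}

```text
time: 34.02
tcp_pos: [540.7, -111.7, 36.9]
tool_rot: [1.0, 0.013, 0.0, 0.0]
wrist_force: [0.2, 0.0, -1.0]
width: 0.724
```

{"method": "step_arm", "body": {"increments": [[0, 0, 0, 0, 0, 0, 0], [0, 0, 0, 0, 0, 0, 0], [0, 0, 0, 0, 0, 0, 0], [0, 0, 0, 0, 0, 0, 0], [0, 0, 0, 0, 0, 0, 0], [0, 0, 0, 0, 0, -0.01, 0], [0, 0, 0, 0, 0, -0.03, 0], [0, 0, 0, 0, 0, -0.07, 0], [0, 0, 0, 0, 0, -0.12, 0], [0, 0, 0, 0, 0, -0.14, 0], [0, 0, 0, 0, 0, -0.14, 0]]}}

```text
time: 35.4
tcp_pos: [541.1, -111.8, 178.8]
tool_rot: [1.0, 0.013, 0.002, -0.0]
wrist_force: [0.6, -0.2, -1.7]
width: 0.528
```

```bash
python3 - <<'E'
from h import *
w=optics.grab_frame("wrist"); cv2.imwrite("pics/w11.png",w["img"][150:350,170:470,::-1])
print([(d["uv"],d["score"]) for d in boxes_of("wrist","ring_case")[:2]])
y=PB[2]+np.pi/2; c=place(PB,[-108,0,0])[0]; st=env.read_state(); print(st["tcp_pos"],st["wrist_force"],st["width"])
print(rel(480,40,175,.6)); print(rel(c[0],c[1],175,y))
E
```

```text
[([317.9, 265.1], 0.74)]
[ 540.11905958 -111.47310584  176.49967613] [ 0.36085649  0.13643987 -0.91639485] 0.5298651662069964
[np.float64(-0.0), np.float64(-0.0), np.float64(-32.9), np.float64(-0.0561), np.float64(-0.153), np.float64(0.0015)]
[np.float64(-0.0), np.float64(-0.0), np.float64(-101.0), np.float64(-0.1473), np.float64(-0.3425), np.float64(0.0016)]
```

View pics/w11.png

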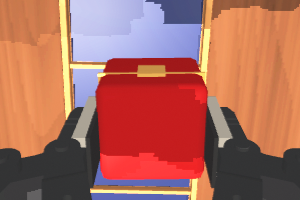

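Ring case at (150,120) is held square.

{"method": "step_arm", "body": {"increments": [[0, 0, -33, -0.056, -0.153, 0.0015, 0], [0, 0, -33, -0.056, -0.153, 0.0015, 0], [0, 0, -33, -0.056, -0.153, 0.0015, 0], [0, 0, -33, -0.056, -0.153, 0.0015, 0], [0, 0, -101, -0.147, -0.3425, 0.0015, 0], [0, 0, -101, -0.147, -0.3425, 0.0015, 0], [0, 0, -101, -0.147, -0.3425, 0.0015, 0], [0, 0, -101, -0.147, -0.3425, 0.0015, 0], [0, 0, -101, -0.147, -0.3425, 0.0015, 0], [0, 0, -101, -0.147, -0.3425, 0.0015, 0], [0, 0, -101, -0.147, -0.3425, 0.0015, 0], [0, 0, -101, -0.147, -0.3425, 0.0015, 0], [0, 0, -101, -0.147, -0.3425, 0.0015, 0]]}}

```text
time: 37.12
tcp_pos: [384.6, 226.4, 174.6]
tool_rot: [0.627, 0.779, -0.0, 0.0]
wrist_force: [0.1, -0.1, -0.6]
width: 0.523
```

```bash
python3 - <<'E'
from h import *
c=place(PB,[-108,0,0])[0]; s=env.read_state(); print(s["tcp_pos"],s["wrist_force"],s["width"]); print(rel(c[0],c[1],36.5,PB[2]+np.pi/2))
E
```

```text
[384.60509056 226.36323917 174.56137523] [ 0.05736873 -0.08873373 -0.55764326] 0.5229196618366329
[np.float64(-0.0), np.float64(0.0), np.float64(-0.1), np.float64(0.0009), np.float64(-0.0005), np.float64(0.1381)]
```

{"method": "step_arm", "body": {"increments": [[0, 0, 0, 0.001, 0, 0.04, 0], [0, 0, 0, 0.001, 0, 0.08, 0], [0, 0, 0, 0.001, 0, 0.11, 0], [0, 0, 0, 0.001, 0, 0.125, 0], [0, 0, 0, 0.001, 0, 0.132, 0], [0, 0, 0, 0.001, 0, 0.136, 0], [0, 0, 0, 0.001, 0, 0.138, 0], [0, 0, 0, 0.001, 0, 0.138, 0], [0, 0, 0, 0.001, 0, 0.138, 0]]}}

```text
time: 38.25
tcp_pos: [384.4, 227.9, 37.2]
tool_rot: [0.626, 0.78, 0.0, 0.0]
wrist_force: [0.1, 0.6, -0.7]
width: 0.526
```

{"method": "step_arm", "body": {"increments": [[0, 0, 0, 0, 0, 0.0005, 0], [0, 0, 0, 0, 0, 0.001, 0], [0, 0, 0, 0, 0, 0.001, 0]]}}

```text
time: 38.62
tcp_pos: [384.3, 227.8, 35.9]
tool_rot: [0.626, 0.78, -0.0, 0.0]
wrist_force: [0.2, 1.3, -1.3]
width: 0.527
```

{"method": "step_arm", "body": {"increments": [[0, 0, 0, 0, 0, 0.0005, 0], [0, 0, 0, 0, 0, 0.0008, 0], [0, 0, 0, 0, 0, 0.0008, 0]]}}

```text
time: 39.0
tcp_pos: [384.3, 227.8, 35.1]
tool_rot: [0.626, 0.78, -0.0, 0.0]
wrist_force: [-0.1, -0.5, -1.7]
width: 0.526
```

{"method": "step_arm", "body": {"increments": [[0, 0, 0, 0, 0, 0.0004, 0], [0, 0, 0, 0, 0, 0.0006, 0], [0, 0, 0, 0, 0, 0.0006, 0]]}}

```text
time: 39.38
tcp_pos: [384.3, 227.8, 35.0]
tool_rot: [0.626, 0.78, 0.0, -0.0]
wrist_force: [-5.9, -3.6, 20.4]
width: 0.524
```

Contact. Releasing the ring case and moving clear.

{"method": "step_arm", "body": {"increments": [[0, 0, 0, 0, 0, 0, 0.6], [0, 0, 0, 0, 0, 0, 0.68], [0, 0, 0, 0, 0, 0, 0.75], [0, 0, 0, 0, 0, 0, 0.75], [0, 0, 0, 0, 0, -0.01, 0.75], [0, 0, 0, 0, 0, -0.03, 0.75], [0, 0, 0, 0, 0, -0.07, 0.75], [0, 0, 0, 0, 0, -0.12, 0.75], [0, 0, 0, 0, 0, -0.18, 0.75], [0, 0, 0, -0.15, 0, -0.2, 0.75], [0, 0, 0, -0.2, 0, -0.2, 0.75], [0, 0, 0, -0.25, 0, -0.2, 0.75], [0, 0, 0, -0.25, 0, -0.2, 0.75]]}}

```text
time: 41.0
tcp_pos: [438.1, -17.3, 235.5]
tool_rot: [0.626, 0.78, 0.001, 0.0]
wrist_force: [0.9, 0.7, -0.5]
width: 0.755
```

```bash
python3 - <<'E'
from h import *
t=optics.grab_frame("top"); s=optics.grab_frame("scene")
a=cv2.resize(s["img"][150:310,150:520],None,fx=2,fy=2)
b=cv2.resize(t["img"][75:285,130:500],None,fx=1.5,fy=1.5)
im=np.zeros((640,740,3),np.uint8); im[:320]=a; im[322:322+b.shape[0],:b.shape[1]]=b
cv2.imwrite("pics/end.png",cv2.resize(im,(690,597))[:,:,::-1])
for n in("seal","ingot","coin","ring_case"):
  for c,f in(("top",t),("scene",s)):
    for d in place_of(c,n)[:1]:
        q=ray(f,d["uv"],4); C,S=np.cos(PB[2]),np.sin(PB[2]); dx,dy=q[0]-PB[0],q[1]-PB[1]; print(n,c,round(d["score"],2),"box-local",round(C*dx+S*dy),round(-S*dx+C*dy))
for n in("watch","loupe"): print(n,[(d["uv"],d["score"]) for c in("top","scene") for d in place_of(c,n)[:1]])
print(env.read_state()["tcp_pos"],env.read_state()["time"])
E
```

```text
seal top 0.48 box-local 99 8
seal scene 0.52 box-local 114 -5
ingot top 0.56 box-local 29 3
ingot scene 0.87 box-local 27 6
coin top 0.62 box-local -43 -1
coin scene 0.53 box-local 30 3
ring_case top 0.59 box-local -117 3
ring_case scene 0.89 box-local -120 9
watch [([321.4, 199.5], 0.56)]
loupe [([324.3, 223.9], 0.88)]
[438.10369643 -15.05336207 234.45861672] 41.7
```

View pics/end.png

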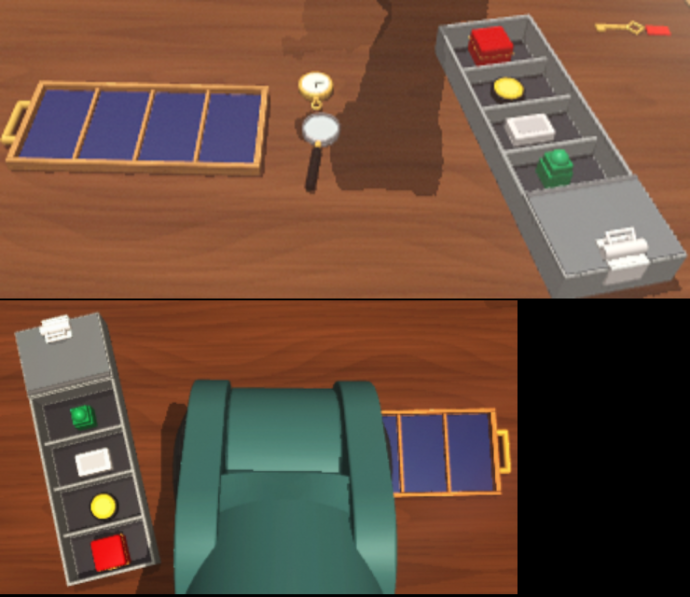

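The tray is empty. Down from the clamp, the seal, ingot, coin and ring case each sit upright in their compartments, and the watch and loupe lie where they were. Handing in.

```bash
python3 -c "
from rig import env
print(env.close_job())"
```

```text
the job is handed in; nothing more can be done
None
```

I put the four valuables back in the order asked: seal next to the clamp, then ingot, coin and ring case in the last compartment. Each was lowered until the wrist felt the floor (about 7 to 20 N) before release. The job was handed in at about 42 s.

**Last checks:** the final scene and top pictures show an empty tray and all four upright in their own compartments. The arm is clear of everything. The watch and loupe look unmoved in the scene picture, though the arm hid them from the top camera.

**Disagreement:** in the final check the network placed the coin in compartment 2 from the scene camera. Both pictures and its own top-camera reading show it in compartment 3. Its other positions were up to about 12 mm from the compartment centres, but always in the right compartment.

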